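# Nudge the solder spool up its feed gutter

## Task

Two small sloped gutters stand on the cart, each with a round thing lying on its side at the low end. With closed fingertips, gently push the spool of solder wire up its gutter and over the crest until it rests against the end stop and cannot roll back. Do not grip the spool or lift it, leave the round tin in the other gutter and the things around alone, and take the hand clear at the end.

Things in the scene. Friction and masses are not known exactly. Their poses are not given: they have to be found in the camera images.
- spool: Spool of solder wire, a cylinder with blue end flanges, 51 mm in diameter, 46 mm long, about 0.4 kg, on its side in the wider gutter, at first against the low stop. Smooth (friction about 0.3, on the fingers too); it rolls freely: let go on the slope, it rolls back down. Origin: centre of one end face; z is the cylinder's axis; x and y turn as it rolls.
- spool_center (a point): Centre of the spool. Lying on the climbing floor it is 25.5 mm above it, square to it. Resting at the end stop it is at x = 78 mm, y = 0, z = 56.5 mm in the gutter's frame (at first x = -82 mm, z = 39 mm).
- gutter: Fixed sheet-aluminium gutter, 214 mm long, 51 mm wide between 4 mm walls; holds the spool. Origin on the work surface under its middle; x runs uphill, away from the robot, y across, z up. The floor climbs at 9 degrees from x = -100, z = 10 mm to a crest at x = 50, z = 33.8 mm, then dips at 6 degrees to the upright end stop: face at x = 103.5 mm, 5 mm thick, top at z = 72 mm.
- gutter_floor (a point): Point on the crest of the spool's gutter, mid width (gutter frame 50, 0, 33.8 mm). x points up along the climbing floor, z square to that floor. The straight side walls rise 12 mm above the line of that floor all the way to the end stop. A low stop at gutter x = -100 to -105 mm, top at z = 21 mm, closes the low end.
- spare_gutter: The other fixed gutter, same shape, length, heights and frame as the spool's, but only 38 mm wide between its walls; it holds the tin. The two stand side by side, each turned a little; either may be the left one.
- tin_center (a point): Centre of the round white tin, 49 mm in diameter, 33 mm long, about 0.11 kg, lying on its side at the low end of the narrower gutter. To be left there.
- pot: Bystander: small screw-top pot with ribbed cap, 42 mm in diameter, 45 mm high, standing loose to the right of the gutters. Origin: centre of its underside.
- relay: Bystander: small black relay block, 28x30x26 mm, standing loose beyond the gutters. Origin: centre of its underside.

How it is judged:
At the end, for the whole second after the job is handed in: The centre of the spool is within 5 mm along and across the gutter, and 4 mm in height, of its resting place against the end stop beyond the crest, the spool is at rest (under 20 mm/s), and the tin is within 10 mm of where it lay (x of spool_center in the frame of gutter between 0.073 and 0.083 m and y of spool_center in the frame of gutter between -0.005 and 0.005 m and z of spool_center in the frame of gutter between 0.0525 and 0.0605 m and linear speed of spool below 0.02 m/s and distance of tin_center from where it was at the start of the episode below 0.01 m); the robot touches nothing.
It fails at once if the spool is lifted more than 10 mm off the gutter floor (z of spool_center in the frame of gutter_floor above 0.0355 m).
It fails at once if the fingers press or grip the spool with more than 30 N (contact force between the fingers and spool above 30 N).
It fails at once if the tin is moved more than 10 mm (distance of tin_center from where it was at the start of the episode above 0.01 m).
It fails at once if the pot is moved more than 20 mm (distance of pot from where it was at the start of the episode above 0.02 m).
It fails at once if the relay block is moved more than 20 mm (distance of relay from where it was at the start of the episode above 0.02 m).
It also fails if it takes over 38 s, if anything falls off the work surface, if the arm or the gripper's body presses on something with over 40 N, if the wrist force passes 120 N, or if a joint passes its speed limit or range.

## Robot

A 6-joint arm with a two-finger parallel gripper is mounted at the origin on a cart in front of the work surface, level with it; the furniture and walls round the work are solid. World frame = base frame: x ahead of the robot, y to its left, z up, the work surface at z = 0. Lengths are in m, angles in rad, forces in N, time in s.
With the tool pointing down it reaches from about 0.425 to 0.95 m from the base axis. Payload 3.5 kg.
Tool frame: the origin (TCP) lies at the very end of the fingers, on their centre line; the grasp point (between the pads) lies 19 mm behind it; z points along the fingers, y is the line along which they close (so a half turn about z gives the same grasp; the last joint's range is limited). The gripper opens to 85 mm and grips with 20 to 120 N. Pads are 22 mm wide; open, the fingers measure 114 mm over their backs; the gripper's body (76 mm by 85 mm) begins 54 mm behind the grasp point. The pads swing forward as they close: fully open they stand 13 mm farther back than shut.
Start: joints at [1.047, 0.286, 1.577, -0, 1.279, -0.15], TCP at [0.246, 0.628, 0.204] pointing down, gripper open.
Joint ranges: [-2.77, 2.77], [-0.9, 2.22], [0.21, 2.48], [-1.53, 4.67], [0.24, 2.81], [-2.84, 2.84]. Speed limits (rad/s): [2.79, 2.79, 3.14, 3.14, 3.14, 3.14].

## Interface

Orientations are given as a unit quaternion [x, y, z, w].
In Python, from plant import ctrl, eyes, ticket, get_state gives the robot as it stands (ctrl), with the cameras (eyes), the readings as plain functions and the job (ticket).
- The arm moves only by the tool step_hand, called after "Emit:" as name(argument=value, ...) on one line, values as JSON. Schema: {"type":"object","properties":{"increments":{"type":"array","items":{"type":"object","properties":{"dx":{"type":"number"},"dy":{"type":"number"},"dz":{"type":"number"},"wx":{"type":"number"},"wy":{"type":"number"},"wz":{"type":"number"},"aperture":{"type":"number"}},"additionalProperties":false,"required":["aperture"]},"minItems":1,"maxItems":10},"grip_n":{"type":"number"},"only":{"type":"string"},"quiet":{"type":"boolean"},"lines":{"type":"string"}},"required":["increments"],"additionalProperties":false}. increments is a list of rows, 1 to 10 of them, each an object with the fields dx, dy, dz (the shift in parts of the range, where 1.0 means 0.5 m), wx, wy, wz (a rotation vector in normalised numbers (1 is pi rad)), aperture (the opening from 0.0 (shut) to 1.0 (fully open)); a field left out counts as zero (the opening has to be given); each row is the pose to reach, as a shift and turn from the pose commanded when the call began, along the tool's axes at that moment; what a row does not reach only later rows make up. A row lasts 1/8 s, in which the tool goes at most 0.0625 m and 0.188 rad, less where a joint would pass 70% of its speed; a pose out of reach is approached as far as the arm can. The fingers move at their own pace and stop on an object; grip_n is the grip in N (left out, the last holds). Time passes only in rows, so rows that do not move let the fingers close. The tool returns the time, the measured TCP pose, the force, the opening and the grip force at its end. only (a regular expression) keeps the lines of the reply that match it, lines (a string "A,B") keeps lines A to B, and quiet returns only ok. A shift or turn number past 1, either way, is cut back to 1. Input that does not fit is refused with a message, and nothing moves.
- get_state(): the state, without advancing time (a new reading comes with each control period).
- eyes.read_camera(name): name is "scene" or "top" or "wrist"; returns a dict with "pixels" (384x512x3 uint8, red, green, blue), "camera_matrix" (3x3 intrinsics, pixels), "xyz" and "orientation" of the camera in the world. Camera axes: x right, y down, z forward; pixel columns grow to the right and rows downward; lengths in m; the calibration is good to about 2 mm. A picture is of the moment at which its call begins. There is no depth.
- ticket.sign_off(): hands the job in; it is judged then, once.
The state is a dict: "time": time; "qpos": joint angles; "dq": joint speeds; "joint_efforts": joint torques, N m; "eef_pos": TCP position; "tcp_rot": TCP orientation; "contact_force": force on the tool from outside, world axes, zero at the start; "wrist_torque": the same for the moment, N m; "opening": opening from 0.0 (shut) to 1.0 (fully open); "finger_force": force on a finger pad.
Only numpy, scipy, OpenCV 4.12 (cv2) and the standard library are available. Lean on these libraries where they do the work, as an engineer would, in place of code of your own. Each camera call takes 0.05 s, during which the arm holds its last target. There are 200 camera calls.

## Working session

There is one attempt and no reset: what is moved stays moved. The work goes in short steps, Python scripts to look and compute and a tool call to move; the robot and the scene stay as the last step left them, time stands still between calls to the robot, and variables do not carry over. Pictures are saved under pics/ and viewed, at most 10 in all, crops included, and the job is handed in when it is done.

```bash
ls; mkdir -p pics
```

Create h.py:
```python
import numpy as np, cv2, json
from scipy.spatial.transform import Rotation as R
```

Run:
```python
from plant import ctrl, eyes, ticket, get_state
import cv2,pickle
s=get_state();print(s)
for n in("top","scene"):
    c=eyes.read_camera(n);pickle.dump(c,open(n+".pkl","wb"))
    cv2.imwrite(f"pics/{n}0.png",cv2.resize(c["pixels"][:,:,::-1],(800,600),interpolation=cv2.INTER_CUBIC))
    print(n,c["camera_matrix"],c["xyz"],c["orientation"])
```

```text
pics
plant.py
{'time': 0.0, 'qpos': array([ 1.04699383e+00,  2.87203510e-01,  1.57817723e+00,  2.47349678e-05,
        1.27858924e+00, -1.49990397e-01]), 'dq': array([ 0.00169311, -0.0014074 , -0.00040753,  0.00200946,  0.00132833,
       -0.00163356]), 'joint_efforts': array([ 1.14814731e-03, -4.05992889e+01, -2.92624176e+01, -1.59520469e-04,
        5.95895035e-03,  4.19934125e-06]), 'eef_pos': array([0.24608413, 0.62777171, 0.20212189]), 'tcp_rot': array([ 1.85823106e-01,  9.82582495e-01, -1.11793075e-03, -4.04098054e-04]), 'contact_force': array([-0.58631579, -0.04757481, -0.36682899]), 'wrist_torque': array([ 0.00952604, -0.01153117,  0.03210293]), 'finger_force': 0.0, 'opening': 0.9997753218097841}
top [[454.45672134   0.         254.83311531]
 [  0.         454.45672134 189.49044869]
 [  0.           0.           1.        ]] [ 0.38557817 -0.08910274  1.11476762] [-0.68127148  0.72351003 -0.0791096   0.07838417]
scene [[481.57194079   0.         254.74614596]
 [  0.         481.57194079 190.16107994]
 [  0.           0.           1.        ]] [0.21133199 0.49282711 0.60947493] [-0.27403991  0.85627541 -0.41920699  0.12633306]
```

View pics/top0.png

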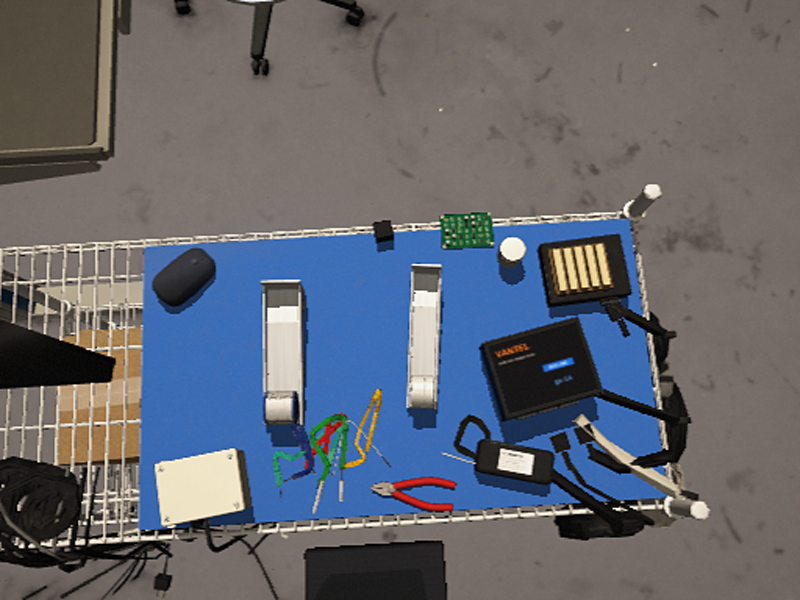

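View pics/scene0.png

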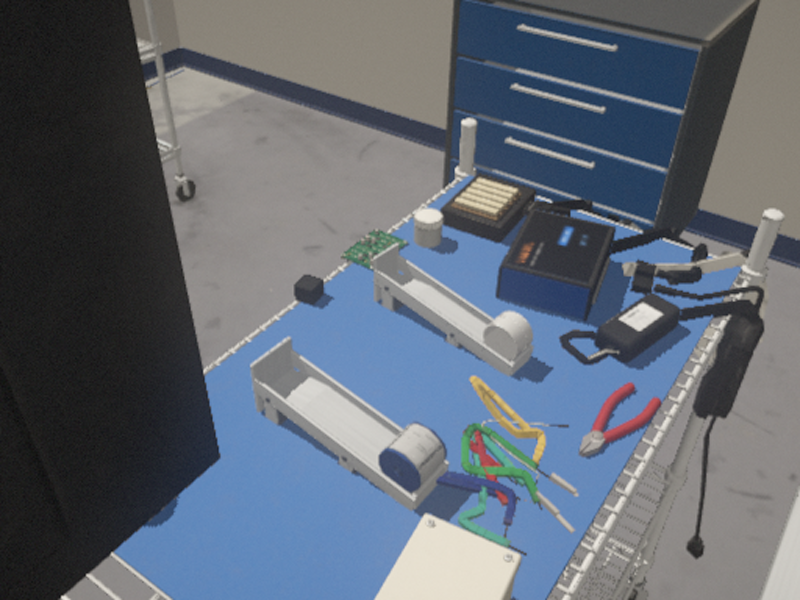

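The spool with blue flanges is in the left, wider gutter: about (280,406) in the enlarged top view, with the end stop near (283,283). The tin is in the right gutter at (423,391), the pot at (512,250) and the relay at (383,231). I'll enlarge the spool gutter to read its corners.

Run:
```python
import pickle,cv2
c=pickle.load(open("top.pkl","rb"))["pixels"][:,:,::-1]
cv2.imwrite("pics/topc.png",cv2.resize(c[172:278,150:215],None,fx=5.6,fy=5.6,interpolation=cv2.INTER_CUBIC))
c=pickle.load(open("scene.pkl","rb"))["pixels"][:,:,::-1]
cv2.imwrite("pics/scenec.png",cv2.resize(c[210:330,150:300],None,fx=5,fy=5,interpolation=cv2.INTER_CUBIC))
```

```text
(no output)
```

View pics/topc.png

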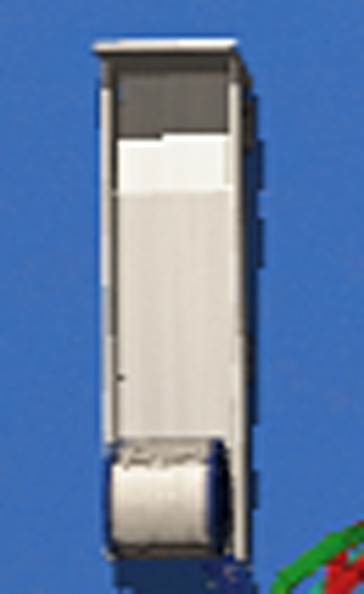

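View pics/scenec.png

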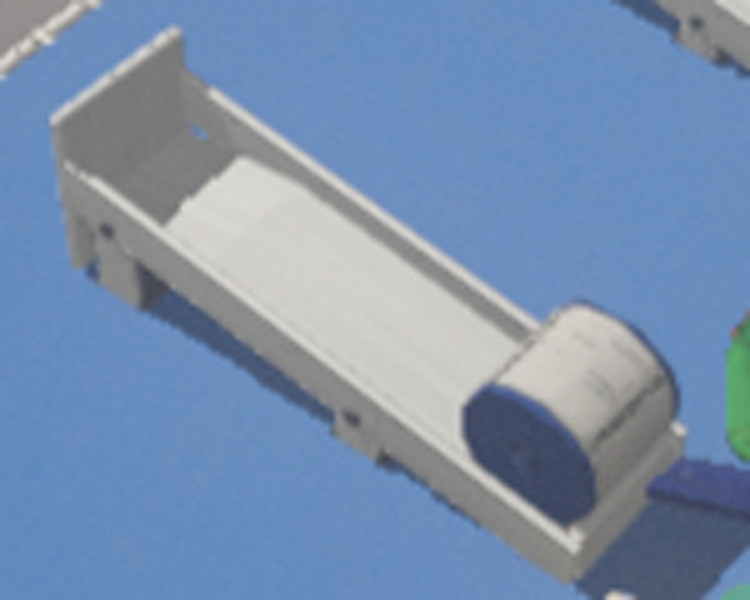

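Both crops are clear. In the top crop, the stop's top corners are at (97,46) and (236,42), the crest edge at (117,192) and (228,190), and the right wall's low end at (247,560). In the scene crop, the stop corners are at (52,122) and (180,28), and the low end's outer corners at (578,555) and (685,430). Next I fit the gutter pose to these.

Create h.py:
```python
import numpy as np,pickle,cv2
from scipy.spatial.transform import Rotation as R
from scipy.optimize import least_squares
def proj(c,P):
    p=R.from_quat(c["orientation"]).inv().apply(np.atleast_2d(P)-c["xyz"]); q=p@np.array(c["camera_matrix"]).T
    return q[:,:2]/q[:,2:]
def gw(g,P): return R.from_euler('z',g[2]).apply(P)+[g[0],g[1],0]
```

Run:
```python
from h import *
T=pickle.load(open("top.pkl","rb"));S=pickle.load(open("scene.pkl","rb"))
tp=np.array([[97,46],[236,42],[117,192],[228,190],[247,560]])/5.6+[150,172]-.41
tP=np.array([[.106,.0295,.072],[.106,-.0295,.072],[.05,.0255,.0338],[.05,-.0255,.0338],[-.105,-.0295,.0213]])
sp=np.array([[52,122],[180,28],[578,555],[685,430]])/5+[150,210]-.4
sP=np.array([[.1035,.0295,.072],[.1035,-.0295,.072],[-.105,.0295,.0213],[-.105,-.0295,.0213]])
f=lambda g:np.r_[proj(T,gw(g,tP))-tp,proj(S,gw(g,sP))-sp].ravel()
f2=lambda g:np.r_[(proj(T,gw(g,tP))-tp).ravel(),(proj(S,gw(g,sP))-sp).ravel()]
for ff in (f2,lambda g:(proj(T,gw(g,tP))-tp).ravel()):
    r=least_squares(ff,[.5,.1,0],loss='soft_l1');print(r.x);
    print(f2(r.x).reshape(-1,2).round(1).tolist())
# spool centre predicted vs seen
g=least_squares(f2,[.5,.1,0],loss='soft_l1').x
np.save("g.npy",g)
c=gw(g,np.array([[-.082,0,.039],[.078,0,.0565],[-.1,0,.1],[-.16,0,.12]]));print(c.round(4))
print((proj(T,c[:1])-[150,172]+.41)*5.6,(proj(S,c[:1])-[150,210]+.4)*5)
```

```text
[ 0.55118223  0.08587858 -0.0397761 ]
[[-0.9, 0.0], [-0.8, 0.2], [-0.3, 0.2], [1.0, 0.1], [-0.7, -0.8], [1.1, 0.4], [0.9, 0.3], [-1.1, -0.8], [0.1, -0.6]]
[ 0.55106586  0.08484746 -0.04118007]
[[-0.4, 0.0], [-0.3, 0.3], [0.2, 0.2], [1.4, 0.1], [-0.4, -0.8], [1.6, 0.0], [1.5, -0.0], [-0.8, -1.2], [0.5, -1.0]]
[[0.4692 0.0891 0.039 ]
 [0.6291 0.0828 0.0565]
 [0.4513 0.0899 0.1   ]
 [0.3913 0.0922 0.12  ]]
[[167.26895602 499.21530374]] [[570.7330445  412.20148028]]
```

Add to h.py:
```python
def plan(gx,gy,gz):
    from plant import ctrl, eyes, ticket, get_state
    g=np.load("g.npy");s=get_state();A=R.from_quat(s["tcp_rot"])
    t=gw(g,np.array([gx,gy,gz]));d=A.inv().apply(t-s["eef_pos"])
    B=R.from_euler('z',g[2])*R.from_matrix([[-1,0,0],[0,1,0],[0,0,-1]])
    print("target",t.round(4),"radius",np.hypot(*t[:2]).round(4),"d",d.round(4),"rot",(A.inv()*B).as_rotvec().round(4))
def where():
    from plant import ctrl, eyes, ticket, get_state
    g=np.load("g.npy");s=get_state();p=s["eef_pos"]-[g[0],g[1],0]
    print("t",s["time"],"TCP in gutter",R.from_euler('z',-g[2]).apply(p).round(4),"F",s["contact_force"].round(1),"open",round(s["opening"],2))
```

```bash
python3 -c "
from h import *
plan(-.132,0,.17);plan(-.132,0,.03)"
```

```text
target [0.4193 0.0911 0.17  ] radius 0.4291 d [-0.3572 -0.4364  0.0331] rot [-0.002  -0.0007 -0.334 ]
target [0.4193 0.0911 0.03  ] radius 0.4291 d [-0.3572 -0.4361  0.1731] rot [-0.002  -0.0007 -0.334 ]
```

The rows are not in the units I measure in: shifts go in shares of 0.5 m and turns go in shares of pi rad. I convert before sending: -0.436 m / 0.5 = -0.872, -0.393 m / 0.5 = -0.786, -0.334 rad / 3.1416 = -0.1063.

Emit:
step_hand(increments=[{"dx":-0.072, "dy":-0.088, "wz":-0.0095, "aperture":0}, {"dx":-0.144, "dy":-0.176, "wz":-0.0191, "aperture":0}, {"dx":-0.214, "dy":-0.262, "wz":-0.0318, "aperture":0}, {"dx":-0.286, "dy":-0.35, "dz":0.02, "wz":-0.0414, "aperture":0}, {"dx":-0.358, "dy":-0.436, "dz":0.02, "wz":-0.0541, "aperture":0}, {"dx":-0.428, "dy":-0.524, "dz":0.04, "wz":-0.0637, "aperture":0}, {"dx":-0.5, "dy":-0.61, "dz":0.04, "wz":-0.0732, "aperture":0}, {"dx":-0.572, "dy":-0.698, "dz":0.06, "wz":-0.0859, "aperture":0}, {"dx":-0.642, "dy":-0.786, "dz":0.06, "wz":-0.0955, "aperture":0}, {"dx":-0.714, "dy":-0.872, "dz":0.066, "wz":-0.1063, "aperture":0}])

```text
time: 1.35
eef_pos: [0.4196, 0.0904, 0.1704]
tcp_rot: [0.019, 1.0, 0.0, 0.0]
contact_force: [0.3, 0.7, -0.0]
opening: 0.003
finger_force: 0.0
```

Emit:
step_hand(increments=[{"aperture":0}, {"aperture":0}, {"aperture":0}])

```text
time: 1.72
eef_pos: [0.4191, 0.0934, 0.1704]
tcp_rot: [0.019, 1.0, 0.0, -0.0]
contact_force: [0.7, 0.1, -0.4]
opening: -0.002
finger_force: 0.0
```

```bash
python3 -c "
from h import *
where();plan(-.132,0,.17);plan(-.132,0,.03)
from plant import ctrl, eyes, ticket, get_state
c=eyes.read_camera('wrist');cv2.imwrite('pics/w1.png',cv2.resize(c['pixels'][:,:,::-1],(640,480)))
c=eyes.read_camera('scene');cv2.imwrite('pics/s1.png',cv2.resize(c['pixels'][:,:,::-1],(800,600)))"
```

```text
t 1.725 TCP in gutter [-0.1323  0.0022  0.1704] F [ 0.7  0.1 -0.4] open -0.0
target [0.4193 0.0911 0.17  ] radius 0.4291 d [-0.0003 -0.0022  0.0004] rot [ 0.0003 -0.0004  0.0021]
target [0.4193 0.0911 0.03  ] radius 0.4291 d [-0.0003 -0.0023  0.1404] rot [ 0.0003 -0.0004  0.0021]
```

View pics/s1.png

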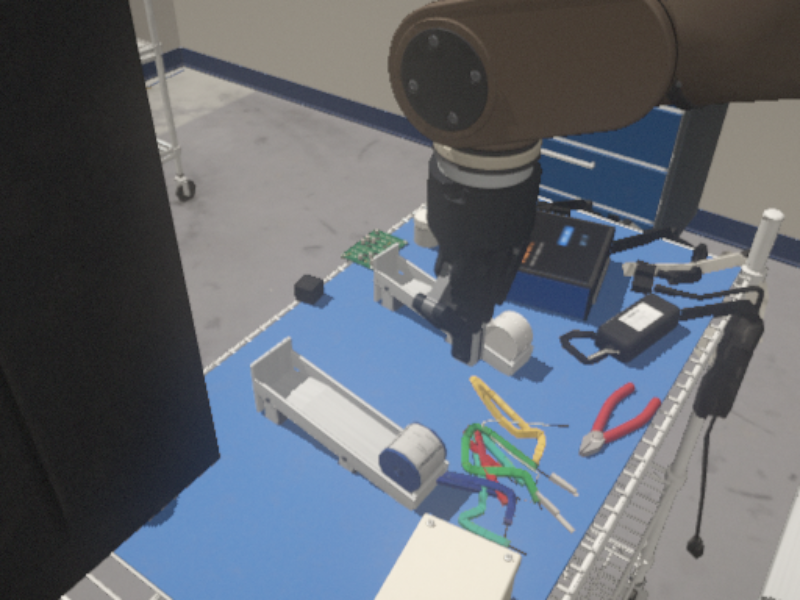

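The spool hasn't moved, and the shut fingers hang above and behind it, with the tip near (465,358). Now I lower them behind the spool.

Converted, 0.14 m / 0.5 = 0.28, 0.13 m / 0.5 = 0.26.

Emit:
step_hand(increments=[{"dy":-0.004, "dz":0.08, "aperture":0}, {"dy":-0.004, "dz":0.16, "aperture":0}, {"dy":-0.004, "dz":0.22, "aperture":0}, {"dy":-0.004, "dz":0.26, "aperture":0}, {"dy":-0.004, "dz":0.28, "aperture":0}, {"dy":-0.004, "dz":0.28, "aperture":0}])

```text
time: 2.58
eef_pos: [0.4191, 0.0906, 0.0303]
tcp_rot: [0.019, 1.0, 0.0, -0.001]
contact_force: [-0.3, -0.3, 0.0]
opening: -0.001
finger_force: 0.0
```

```bash
python3 -c "
from h import *
where()
from plant import ctrl, eyes, ticket, get_state
c=eyes.read_camera('scene');cv2.imwrite('pics/s2.png',cv2.resize(c['pixels'][180:340,180:380,::-1],(800,640))[:600])"
```

```text
t 2.575 TCP in gutter [-0.1321 -0.0005  0.0303] F [-0.3 -0.3  0. ] open -0.0
```

View pics/s2.png

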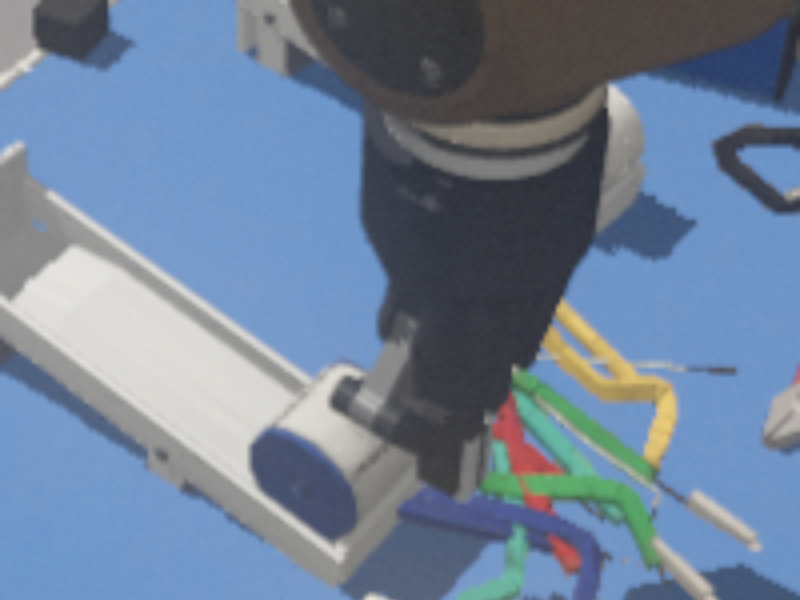

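The fingers stand behind the spool with no contact force. The bracket at (350,395) looks like the outer finger knuckle. I start the push gently and check the force.

Converted, -0.042 m / 0.5 = -0.084, -0.037 m / 0.5 = -0.074.

Emit:
step_hand(increments=[{"dx":-0.01, "dz":0.004, "aperture":0}, {"dx":-0.02, "dz":0.004, "aperture":0}, {"dx":-0.028, "dz":0.004, "aperture":0}, {"dx":-0.036, "dz":0.002, "aperture":0}, {"dx":-0.044, "aperture":0}, {"dx":-0.054, "dz":-0.002, "aperture":0}, {"dx":-0.064, "dz":-0.004, "aperture":0}, {"dx":-0.074, "dz":-0.006, "aperture":0}, {"dx":-0.084, "dz":-0.008, "aperture":0}])

```text
time: 3.75
eef_pos: [0.4627, 0.0884, 0.0361]
tcp_rot: [0.02, 1.0, -0.0, 0.001]
contact_force: [-2.4, -0.3, 7.3]
opening: 0.001
finger_force: 4.4
```

```bash
python3 -c "
from h import *
where()
from plant import ctrl, eyes, ticket, get_state
c=eyes.read_camera('scene');cv2.imwrite('pics/s3.png',cv2.resize(c['pixels'][180:330,150:350,::-1],(800,600)))"
```

```text
t 3.75 TCP in gutter [-0.0885 -0.001   0.0361] F [-2.4 -0.3  7.3] open 0.0
```

View pics/s3.png

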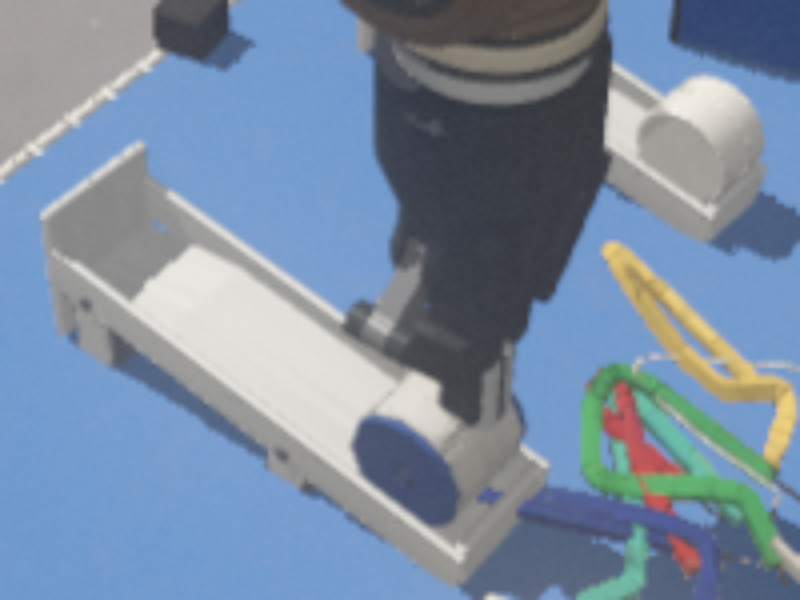

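```bash
python3 -c "
from h import *
S=pickle.load(open('scene.pkl','rb'));g=np.load('g.npy')
for cx in(-.082,-.07,-.06,-.055,-.05,-.045):
    z=.010+(cx+.1)*.1584+.0255/np.cos(.157)+.0255*0
    if cx==-.082: z=.039
    t=np.linspace(0,2*np.pi,5)[:4]
    P=np.array([[cx,.023,z]]+[[cx+.0255*np.cos(a),.023,z+.0255*np.sin(a)] for a in t])
    print(cx,((proj(S,gw(g,P))-[150,180]+.4)*4).round(0).tolist())
for tx in (-.0885,-.0775): print(((proj(S,gw(g,np.array([[tx,.015,.036],[tx,-.015,.036]])))-[150,180]+.4)*4).round(0).tolist())
where()
"
```

```text
-0.082 [[420.0, 488.0], [366.0, 455.0], [421.0, 443.0], [475.0, 522.0], [419.0, 531.0]]
-0.07 [[394.0, 469.0], [341.0, 437.0], [395.0, 424.0], [449.0, 503.0], [394.0, 513.0]]
-0.06 [[373.0, 454.0], [321.0, 421.0], [373.0, 408.0], [427.0, 487.0], [373.0, 497.0]]
-0.055 [[363.0, 446.0], [311.0, 414.0], [362.0, 400.0], [417.0, 479.0], [363.0, 490.0]]
-0.05 [[352.0, 438.0], [301.0, 406.0], [352.0, 393.0], [406.0, 471.0], [353.0, 482.0]]
-0.045 [[342.0, 430.0], [291.0, 399.0], [341.0, 385.0], [395.0, 463.0], [343.0, 474.0]]
[[446.0, 488.0], [493.0, 439.0]]
[[423.0, 474.0], [470.0, 425.0]]
t 3.8 TCP in gutter [-0.0874 -0.001   0.0364] F [-2.2 -0.1  6.5] open -0.0
```

```bash
python3 -c "
from h import *
from plant import ctrl, eyes, ticket, get_state
a=eyes.read_camera('top')['pixels'][:,:,::-1];b=eyes.read_camera('wrist')['pixels'][:,:,::-1];s=eyes.read_camera('scene')['pixels'][:,:,::-1]
r=lambda im,w,h:cv2.resize(im,(w,h),interpolation=cv2.INTER_CUBIC)
cv2.imwrite('pics/m1.png',np.hstack([np.vstack([r(a[165:285,130:250],300,300),r(b,300,225),np.zeros((75,300,3),np.uint8)]),r(s[230:330,220:303],500,600)]))
where()"
```

```text
t 3.95 TCP in gutter [-0.0881 -0.001   0.0362] F [-2.1 -0.4  6.5] open -0.0
```

View pics/m1.png

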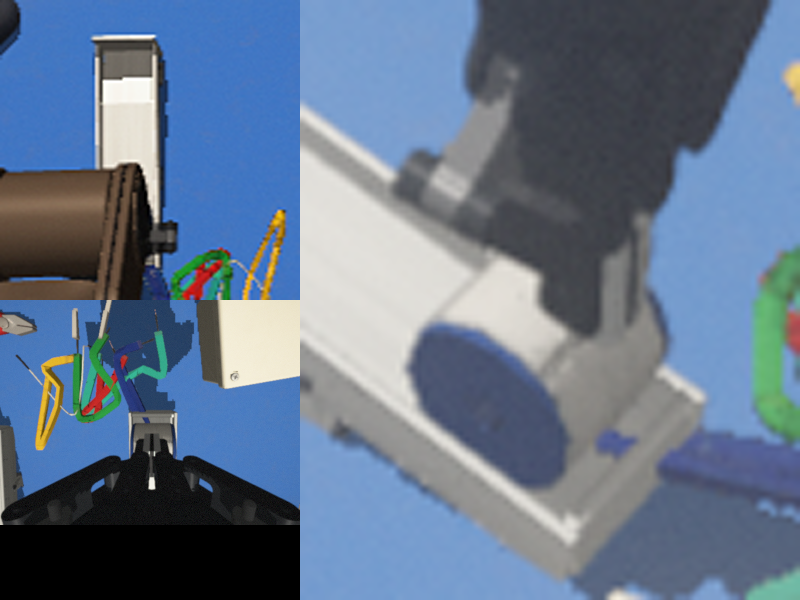

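```bash
python3 -c "
from h import *
S=pickle.load(open('scene.pkl','rb'));g=np.load('g.npy')
for x,z in((-.132,.030),(-.0881,.0362)):
  for dz in (0,.015,.03):
    P=np.array([[x+a,b,z+dz] for a in(-.011,.011) for b in(.014,-.014)])
    print(x,z+dz,proj(S,gw(g,P)).round(0).tolist())
"
```

```text
-0.132 0.03 [[292.0, 322.0], [302.0, 310.0], [279.0, 315.0], [290.0, 303.0]]
-0.132 0.045 [[292.0, 316.0], [303.0, 304.0], [280.0, 308.0], [291.0, 296.0]]
-0.132 0.06 [[293.0, 309.0], [304.0, 297.0], [280.0, 302.0], [291.0, 290.0]]
-0.0881 0.0362 [[267.0, 305.0], [278.0, 293.0], [256.0, 297.0], [267.0, 286.0]]
-0.0881 0.0512 [[268.0, 298.0], [279.0, 286.0], [256.0, 291.0], [267.0, 280.0]]
-0.0881 0.06620000000000001 [[268.0, 291.0], [279.0, 280.0], [256.0, 284.0], [267.0, 273.0]]
```

Converted, 0.042 m / 0.5 = 0.084, 0.028 m / 0.5 = 0.056.

```bash
python3 -c "
from h import *
S=pickle.load(open('scene.pkl','rb'));g=np.load('g.npy')
for x,y,z in((-.1323,.0022,.1704),(-.1323,.0022,.1954)):
    P=np.array([[x+a,y+b,z] for a in(-.011,.011) for b in(.014,-.014)])
    print(z,proj(S,gw(g,P)).round(1).tolist())
im=cv2.imread('pics/s1.png')
print(im[300:384:4,440:500:6].mean(2).astype(int))
im=cv2.imread('pics/s2.png')
print(im[400:560:8,380:540:10].mean(2).astype(int))
"
```

```text
0.1704 [[297.7, 255.1], [309.5, 242.8], [283.3, 247.4], [295.4, 235.6]]
0.1954 [[299.1, 240.8], [311.2, 228.6], [284.3, 233.2], [296.7, 221.5]]
[[ 83  78  63  59  57  58  58  55  55  57]
 [ 84  80  80  62  59  57  59  57  57  69]
 [107  65  75  61  61  60  57  56  58 118]
 [ 79  62  63  59  59  59  60  60  57 139]
 [ 67  63  63  62  61  60  59  58  60 148]
 [ 62  62  63  61  70  60  62  62  65 208]
 [ 62  63  60  61  59  62  62  94 171 197]
 [ 73  62  62  64  62  61  62  89 140 140]
 [ 92 116  62  63  64  61  73  86 138 152]
 [122 108  78  62  61  62 119  90 151 151]
 [151 126  94  68  65  63 120  98 152 151]
 [152 152  93  68  63  70 118 109 150 152]
 [154 152  88  69  66  79 118 111 199 152]
 [153 153  79  67  67  87 115 119 144 201]
 [154 153 114  74  68  93 114 121 144 144]
 [153 153 154 125  67 103 111 132 140 144]
 [153 153 154 154 141 123 141 153 149 141]
 [154 153 153 153 153 153 153 154 152 145]
 [154 154 153 153 153 153 153 153 154 151]
 [154 154 154 153 153 164 170 153 154 153]
 [155 154 153 153 154 178 166 166 152 153]]
[[162  83  81  87  77  68  61  60  60  62  61  60  6
[... 732 characters left out ...]
06 114 122 125 127]
 [123 137 130 121 104 112 103  84 120 127 112 125  99 118 107 123]
 [134 134 119 103 100 103 102 104 110 109 107 108 108 117 123 113]
 [138 128  92  92  97 104 102 103 101 100  99 100 107 107 106 105]
 [130 127 104  88  85  86  89  96 100 100  97  99 100 100 104 105]
 [127 121  99  99  97  94  88  85  84  87  94 100 100 101 126  89]
 [126 104  99  98  99  99  97  99  94  93  86  82  86 108 143  99]
 [111 100  99  99  98  99  99  98  98  98  98 137 141 143 144  94]
 [102 101 100  99  99  99  99  99  99  97 122 157 157 133 141 140]]
```

Emit:
step_hand(increments=[{"dx":0.008, "dz":-0.012, "aperture":0}, {"dx":0.032, "dz":-0.02, "aperture":0}, {"dx":0.056, "dz":-0.02, "aperture":0}, {"dx":0.084, "dz":-0.02, "aperture":0}, {"dx":0.084, "dz":-0.02, "aperture":0}])

```text
time: 4.58
eef_pos: [0.4178, 0.0903, 0.044]
tcp_rot: [0.02, 1.0, 0.0, -0.001]
contact_force: [0.4, 0.0, -0.2]
opening: -0.001
finger_force: 0.0
```

The pictures and the force (mostly upward) show the tip riding on top of the spool. The real fingertips stand about 25–30 mm higher than the reported TCP. I've backed off and now lower further, which stays above the table either way, and look again.

Converted, 0.036 m / 0.5 = 0.072, 0.028 m / 0.5 = 0.056.

Emit:
step_hand(increments=[{"dz":0.02, "aperture":0}, {"dz":0.04, "aperture":0}, {"dz":0.056, "aperture":0}, {"dz":0.072, "aperture":0}, {"dz":0.072, "aperture":0}, {"dz":0.072, "aperture":0}])

```text
time: 5.32
eef_pos: [0.4197, 0.0901, 0.0086]
tcp_rot: [0.02, 1.0, -0.0, 0.0]
contact_force: [0.6, 1.3, -0.6]
opening: 0.001
finger_force: 0.0
```

```bash
python3 -c "
from h import *
from plant import ctrl, eyes, ticket, get_state
where()
c=eyes.read_camera('wrist');pickle.dump(c,open('w.pkl','wb'));s=eyes.read_camera('scene')['pixels'][:,:,::-1];b=c['pixels'][:,:,::-1]
r=lambda im,w,h:cv2.resize(im,(w,h),interpolation=cv2.INTER_CUBIC)
cv2.imwrite('pics/m2.png',np.hstack([r(s[240:340,220:320],450,450),r(b[150:384,180:340],307,450)]))
S=pickle.load(open('scene.pkl','rb'));g=np.load('g.npy')
for z in(.008,.035):
    P=np.array([[-.132+a,b,z] for a in(-.011,.011) for b in(.012,-.012)])
    print(z,((proj(S,gw(g,P))-[220,240])*4.5).round(0).tolist())
A=R.from_quat(get_state()['tcp_rot']);print(c['camera_matrix'][0][0],A.inv().apply(c['xyz']-get_state()['eef_pos']),(A.inv()*R.from_quat(c['orientation'])).as_matrix().round(2))
"
```

```text
t 5.325 TCP in gutter [-0.1316 -0.001   0.0086] F [ 0.6  1.3 -0.6] open 0.0
0.008 [[322.0, 408.0], [362.0, 361.0], [267.0, 374.0], [308.0, 328.0]]
0.035 [[327.0, 357.0], [368.0, 309.0], [271.0, 323.0], [312.0, 276.0]]
274.8196666568309 [ 0.0669692  -0.00097273 -0.17006444] [[ 0.   -0.96 -0.27]
 [ 1.    0.    0.  ]
 [-0.   -0.27  0.96]]
```

View pics/m2.png

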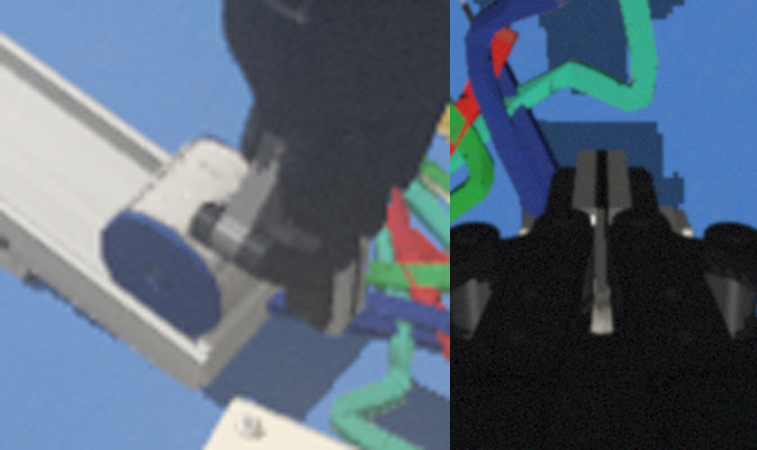

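Left panel: the spool is back at the low stop, flange centre about (160,275). The fingertip bottom is near (325,333), against (327,357) predicted for z = 0.035, so the tip is about 30 mm above the reported TCP. Spool centre height is 39 mm, so I lower another 9 mm and watch the force.

Converted, 0.009 m / 0.5 = 0.018, 0.006 m / 0.5 = 0.012.

Emit:
step_hand(increments=[{"dz":0.006, "aperture":0}, {"dz":0.012, "aperture":0}, {"dz":0.018, "aperture":0}, {"dz":0.018, "aperture":0}])

```text
time: 5.92
eef_pos: [0.4191, 0.0901, -0.0009]
tcp_rot: [0.02, 1.0, 0.0, -0.0]
contact_force: [0.0, -0.0, -0.6]
opening: -0.001
finger_force: 0.0
```

```bash
python3 -c "
from h import *
where()"
```

```text
t 5.925 TCP in gutter [-0.1321 -0.001  -0.0009] F [ 0.  -0.  -0.6] open -0.0
```

No contact even at reported z = -0.001, which confirms the offset. Pushing gently now.

Converted, -0.02 m / 0.5 = -0.04, -0.017 m / 0.5 = -0.034.

Emit:
step_hand(increments=[{"dx":-0.01, "aperture":0}, {"dx":-0.02, "aperture":0}, {"dx":-0.028, "aperture":0}, {"dx":-0.034, "aperture":0}, {"dx":-0.04, "aperture":0}])

```text
time: 6.55
eef_pos: [0.4389, 0.0894, -0.0008]
tcp_rot: [0.02, 1.0, 0.0, -0.001]
contact_force: [-2.9, -0.5, 0.6]
opening: -0.0
finger_force: 1.3
```

Emit:
step_hand(increments=[{"dx":-0.006, "dz":-0.001, "aperture":0}, {"dx":-0.012, "dz":-0.002, "aperture":0}, {"dx":-0.018, "dz":-0.003, "aperture":0}])

```text
time: 6.92
eef_pos: [0.4486, 0.089, 0.0011]
tcp_rot: [0.02, 1.0, -0.0, -0.0]
contact_force: [-2.2, 0.9, 0.7]
opening: 0.001
finger_force: 1.3
```

```bash
python3 -c "
from h import *
where()"
```

```text
t 6.925 TCP in gutter [-0.1026 -0.001   0.0011] F [-2.2  0.9  0.7] open 0.0
```

Converted, -0.042 m / 0.5 = -0.084, -0.036 m / 0.5 = -0.072.

Emit:
step_hand(increments=[{"dx":-0.012, "dz":-0.002, "aperture":0}, {"dx":-0.024, "dz":-0.004, "aperture":0}, {"dx":-0.036, "dz":-0.006, "aperture":0}, {"dx":-0.048, "dz":-0.008, "aperture":0}, {"dx":-0.06, "dz":-0.01, "aperture":0}, {"dx":-0.072, "dz":-0.012, "aperture":0}, {"dx":-0.084, "dz":-0.014, "aperture":0}])

```text
time: 7.8
eef_pos: [0.4908, 0.0873, 0.0081]
tcp_rot: [0.02, 1.0, 0.0, -0.0]
contact_force: [-3.0, -0.0, 0.9]
opening: 0.003
finger_force: 1.3
```

Add to h.py:
```python
def flange():
    # blue flange centroid in scene image -> spool centre along gutter
    from plant import ctrl, eyes, ticket, get_state
    S=eyes.read_camera('scene');g=np.load('g.npy')
    hsv=cv2.cvtColor(S['pixels'],cv2.COLOR_RGB2HSV)
    m=cv2.inRange(hsv,(100,60,40),(130,255,125)); m[:200]=0;m[340:]=0;m[:,:160]=0;m[:,300:]=0
    m=cv2.morphologyEx(m,cv2.MORPH_OPEN,np.ones((3,3),np.uint8))
    n,l,st,ce=cv2.connectedComponentsWithStats(m)
    for i in range(1,n):
        if st[i,4]>80:
            xs=np.linspace(-.09,.09,361);zs=np.where(xs<.047,.01+(xs+.1)*.1584+.0258,.0338+.0256-(xs-.05)*.105)
            q=proj(S,gw(g,np.c_[xs,0*xs+.023,zs]));d=np.hypot(*(q-ce[i]).T);k=d.argmin()
            print("blob",st[i].tolist(),ce[i].round(1),"gx",xs[k].round(4),"err px",d[k].round(1))
```

```bash
python3 -c "
from h import *
where();flange()"
```

```text
t 7.8 TCP in gutter [-0.0604 -0.001   0.0081] F [-3.  -0.   0.9] open 0.0
blob [214, 267, 25, 25, 353] [226.2 279. ] gx -0.026 err px 1.2
```

The spool is rolling ahead of the fingers, centre at gutter x = -26 mm, with a 34 mm offset to the TCP and about 3 N. I keep going.

Converted, -0.056 m / 0.5 = -0.112, -0.035 m / 0.5 = -0.07.

Emit:
step_hand(increments=[{"dx":-0.014, "dz":-0.002, "aperture":0}, {"dx":-0.028, "dz":-0.004, "aperture":0}, {"dx":-0.042, "dz":-0.0066, "aperture":0}, {"dx":-0.056, "dz":-0.0088, "aperture":0}, {"dx":-0.07, "dz":-0.011, "aperture":0}, {"dx":-0.084, "dz":-0.0132, "aperture":0}, {"dx":-0.098, "dz":-0.0154, "aperture":0}, {"dx":-0.112, "dz":-0.018, "aperture":0}])

```text
time: 8.85
eef_pos: [0.5469, 0.0851, 0.0171]
tcp_rot: [0.02, 1.0, -0.0, -0.0]
contact_force: [-2.9, -0.6, 1.5]
opening: -0.003
finger_force: 1.3
```

```bash
python3 -c "
from h import *
where();flange()"
```

```text
t 8.85 TCP in gutter [-0.0043 -0.001   0.0171] F [-2.9 -0.6  1.5] open -0.0
blob [233, 223, 15, 16, 138] [239.7 231. ] gx 0.003 err px 47.7
blob [187, 246, 23, 25, 330] [198.3 258. ] gx 0.031 err px 1.3
```

Converted, -0.036 m / 0.5 = -0.072, -0.032 m / 0.5 = -0.064.

Emit:
step_hand(increments=[{"dx":-0.01, "dz":-0.002, "aperture":0}, {"dx":-0.02, "dz":-0.004, "aperture":0}, {"dx":-0.03, "dz":-0.006, "aperture":0}, {"dx":-0.04, "dz":-0.006, "aperture":0}, {"dx":-0.048, "dz":-0.006, "aperture":0}, {"dx":-0.056, "dz":-0.006, "aperture":0}, {"dx":-0.064, "dz":-0.006, "aperture":0}, {"dx":-0.072, "dz":-0.006, "aperture":0}, {"dx":-0.072, "dz":-0.006, "aperture":0}, {"dx":-0.072, "dz":-0.006, "aperture":0}])

```text
time: 10.15
eef_pos: [0.5823, 0.0836, 0.0199]
tcp_rot: [0.02, 1.0, 0.0, -0.0]
contact_force: [-0.1, 0.1, -1.1]
opening: -0.001
finger_force: 0.0
```

```bash
python3 -c "
from h import *
where();flange()"
```

```text
t 10.15 TCP in gutter [ 0.0311 -0.001   0.0199] F [-0.1  0.1 -1.1] open -0.0
blob [166, 234, 22, 22, 250] [177.  243.5] gx 0.0785 err px 2.6
```

The spool has rolled off the fingers to x ≈ 78 mm and the contact force is zero. I retreat back and up, then look.

Converted, -0.18 m / 0.5 = -0.36, -0.15 m / 0.5 = -0.3.

Emit:
step_hand(increments=[{"dx":0.02, "dz":-0.01, "aperture":0}, {"dx":0.06, "dz":-0.06, "aperture":0}, {"dx":0.1, "dz":-0.14, "aperture":0}, {"dx":0.16, "dz":-0.22, "aperture":0}, {"dx":0.2, "dz":-0.3, "aperture":0}, {"dx":0.24, "dy":0.06, "dz":-0.36, "aperture":0}, {"dx":0.24, "dy":0.16, "dz":-0.36, "aperture":0}, {"dx":0.24, "dy":0.26, "dz":-0.36, "aperture":0}, {"dx":0.24, "dy":0.26, "dz":-0.36, "aperture":0}])

```text
time: 11.32
eef_pos: [0.4665, 0.2207, 0.2003]
tcp_rot: [0.018, 1.0, 0.0, 0.0]
contact_force: [-0.1, -1.4, -1.1]
opening: -0.005
finger_force: 0.0
```

```bash
python3 -c "
from h import *
from plant import ctrl, eyes, ticket, get_state
where();flange()
a=eyes.read_camera('top')['pixels'][:,:,::-1];s=eyes.read_camera('scene')['pixels'][:,:,::-1]
r=lambda im,w,h:cv2.resize(im,(w,h),interpolation=cv2.INTER_CUBIC)
cv2.imwrite('pics/m3.png',np.hstack([r(a[130:290,130:350],400,291),r(s[130:340,130:400],374,291)]))"
```

```text
t 11.325 TCP in gutter [-0.09    0.1314  0.2003] F [-0.1 -1.4 -1.1] open -0.01
blob [166, 236, 23, 20, 221] [177.8 245.1] gx 0.0755 err px 1.6
```

View pics/m3.png

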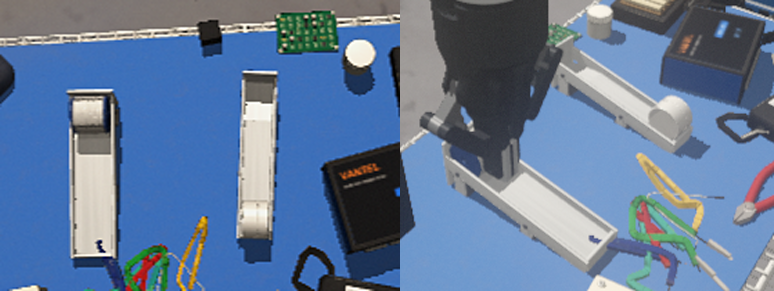

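The top view (left) shows the spool against the end stop at (92,112). The tin at (255,220), pot and relay are where they were, and the hand is clear.

Emit:
step_hand(increments=[{"aperture":0}, {"aperture":0}, {"aperture":0}, {"aperture":0}], lines="1,1")

```text
time: 11.98
```

```bash
python3 -c "
from plant import ctrl, eyes, ticket, get_state
print(ticket.sign_off())"
```

```text
the job is handed in; nothing more can be done
None
```

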